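# Swing a battery pack home in an upturned laptop and lock it

## Task

Fit the loose battery pack to the upturned laptop: hook the tongue at one end into the slot at the left end of the bay, swing the other end in by pushing there until the spring catch clicks and the pack sits home, then slide the orange battery lock fully across to locked. Press gently - the case and the catch must never be forced - and leave the other things on the bench where they are.

Things in the scene. Friction and masses are not known exactly. Their poses are not given: they have to be found in the camera images.
- laptop: dark grey laptop base without display, bottom up, fixed, 345 x 235 x 24 mm. Origin: on the light blue mat both it and the pack lie on, where the pack's tongue centre ends up. +x into the laptop, away from the bay's open side; +y along the bay to its hook end; z up. Bay (mm, this frame): x -11 (case's front edge, open) to 42.5 (back wall, the solid stop), y -220.5 to -12.5, open above
- slot (a point): middle of the hook slot, at laptop (0, 0, 10) mm, laptop axes. Slot in the bay's hook end wall: x -6 to +6, floor at y +5, open to -y and above. Its outer side is a 5 mm thick lip ending, rounded, at y -9.5; its inner side has a 5 mm lead-in chamfer from y -7.5 to -12.5. Tongue goes in with the pack swung 0.2 to 0.4 rad out (catch end away from the laptop)
- pack_center (a point): centre of the loose battery pack: black bar, white label, ribs near its catch end; body 52 wide (x), 200 long (y), 20 high (mm), 0.33 kg. +x to its inner long side (gold contacts), +y to its tongue end, z up. Inner catch-end corner cut 8 mm. Catch tooth on the -y end: x -14 to -4 from here, 5 mm proud. Home: parallel to the bay, outer side 1 mm behind the case's front edge
- pack_tongue (a point): centre of the round end (radius 3.5 mm) of the pack's tongue, at (-16, +114, 0) mm from pack_center, same axes; tongue 7 mm wide, 14 mm from body to this point, 12 mm high. Home: at laptop (0, 0, 10) mm within 3 mm
- pack_tooth (a point): middle of the outer face of the pack's catch tooth, at (-14, -102.5, 0) mm from pack_center, same axes. Home: about laptop (1 to 3, -216.5, 10) mm, just behind the catch nose
- pack: the same pack; origin on its underside below pack_tongue, same axes. Over the last 5 mm it presses a sprung contact block with seal in the bay's back wall (laptop y -180 to -150), 1.6 N per mm; with the catch it takes about 8 to 14 N of push near the catch end to make the click, and 1.5 mm further is the solid stop. A push over 20 N there forces the catch: too much
- catch (a joint): spring catch, m: black wedge nose on the bay's other end wall, laptop x -11 to +1 (sloped on the -x side), 5.3 mm proud. 0 sprung out, up to 0.007 pushed back (towards laptop -y); rises by 0.002 to 0.004 as the pack's tooth rides over it, drops to 0 at the click, when it stands in front of the tooth
- lock (a joint): battery lock, m: 0 unlocked (as found), 0.012 locked (end stop, green field uncovered); slides towards laptop -y, takes about 2 N, stays where left. Its bolt goes into the pack's end, which it can enter only with the pack home. Over 25 N on lock or case is too much
- lock_thumb (a point): centre of the lock's orange thumb-piece, 12 x 12 mm, 10 mm high, proud of the laptop's upturned bottom (foot 24 mm, top 34 mm above the mat); at laptop (24, 20, 29.5) mm when unlocked; moves with the lock; laptop axes
- phone: opened phone without its back, silver frame, 158 x 76 x 10 (mm), loose, not part of the job; origin under its middle
- cover: pink phone back cover, 158 x 76 x 8 (mm), loose, not part of the job; origin under its middle
- tweezers: steel tweezers, 125 long (mm), loose, not part of the job; origin under its middle
- driver: small precision screwdriver, black handle, 130 long (mm), loose, not part of the job; origin under its middle
- spudger: blue plastic pry stick, 135 long (mm), loose, not part of the job; origin under its middle
- spool: white spool of solder, 56 across, 32 high (mm), loose, not part of the job; origin under its middle
- dish: round steel screw dish, 68 across, 12 high, standing on the laptop's upturned bottom well away from the battery bay (mm), loose, not part of the job; origin under its middle
Things that resemble listed ones, but are neither listed nor needed, are in the scene too. There is more than one size of the pack; the one meant has the size given above.

How it is judged (in metres and radians):
On the way, in this order (a step that is already met when the one before it is completed fails the run):
1. the pack is home in the bay with the catch sprung out in front of its tooth (x of pack_tooth in the frame of laptop between 0.0002 and 0.0045 m and x of pack_tongue in the frame of laptop between -0.004 and 0.004 m and y of pack_tongue in the frame of laptop between -0.004 and 0.004 m and z of each of pack_tooth, pack_tongue in the frame of laptop below 0.013 m and value of joint catch below 0.0015 m), for 0.2 s.
2. the lock is slid across (value of joint lock above 0.0095 m), for 0.2 s.
At the end, for the whole second after the job is handed in: The pack lies flat and at rest in the bay: tongue centre within 4 mm of the laptop's origin in x and y, tooth's outer face 0.2 to 4.5 mm beyond it in x (behind the nose), neither end raised over 3 mm, catch sprung out (under 1.5 mm), lock slid at least 9.5 mm of its 12 (all of step 1 and value of joint lock above 0.0095 m and angular speed of pack below 0.05 rad/s); the robot touches nothing.
It fails at once if the fingers press on the laptop (case, catch or lock) with more than 25 N (contact force between the fingers and laptop above 25 N).
It fails at once if the fingers push on the pack with more than 20 N while its tongue is hooked and its catch end is within 40 mm of home (contact force between the fingers and pack above 20 N and x of pack_tooth in the frame of laptop above -0.04 m and y of pack_tongue in the frame of laptop above -0.008 m).
It fails at once if one of the other things on the bench is shifted by more than 20 mm (distance of any of phone, cover, tweezers, driver, spudger, spool, dish from where it was at the start of the episode above 0.02 m).
It also fails if it takes over 72 s, if anything falls off the work surface, if the arm or the gripper's body presses on something with over 40 N, if the wrist force passes 120 N, or if a joint passes its speed limit or range.

## Robot

A 7-joint arm with a two-finger parallel gripper is mounted at the origin on the work surface. World frame = base frame: x ahead of the robot, y to its left, z up, the work surface at z = 0. Lengths are in mm, angles in degrees, forces in N, time in s.
With the tool pointing down it reaches from about 400 to 875 mm from the base axis. Payload 19.3 kg.
Tool frame: the origin (TCP) lies at the very end of the fingers, on their centre line; the grasp point (between the pads) lies 19 mm behind it; z points along the fingers, y is the direction in which the jaws open and shut (so a half turn about z gives the same grasp; the last joint's range is limited). The gripper opens to 85 mm and grips with 20 to 120 N. Pads are 22 mm wide; open, the fingers measure 114 mm over their backs; the gripper's body (76 mm by 85 mm) begins 54 mm behind the grasp point. The pads swing forward as they close: fully open they stand 13 mm farther back than shut.
Start: joints at [61.811, 29.874, -2.08, 91.645, 1.215, 58.505, -6.463], TCP at [255.849, -570.224, 231.291] pointing down, gripper open.
Joint ranges: [-166.77, 166.77], [-17.47, 122.26], [-85.68, 81.53], [9.62, 139.38], [-72.42, 252.41], [9.2, 110.78], [-144.41, 144.41]. Speed limits (degrees/s): [108.29, 108.29, 136.94, 136.94, 172.46, 172.46, 172.46].

## Interface

Orientations are given as a 3x3 rotation matrix whose columns are the frame's x, y, z axes.
In Python, from rig import robot, snapshot gives the robot as it stands. Calls block until the motion is done:
- robot.move_pose(position, orientation): joint-space move of the TCP to a pose.
- robot.move_linear(position, v=150, frame=None, guard=None): straight line of the TCP; frame=None keeps the orientation; v is the mean speed in mm/s. With guard (N) it stops when the force on the tool has changed by that much, and returns True; else False.
- robot.movej(angles): joint-space move.
- robot.open_jaws() and robot.grasp(): open the fingers fully, or close them until they stop; the grip force is fixed at half the most.
- robot.dwell(seconds).
- robot.ik(position, orientation): joint angles nearest the present ones, or None.
- snapshot(name): name is "scene" or "top"; returns a dict with "color" (400x640x3 uint8, red, green, blue), "vfov" (degrees; the focal length in pixels is half the picture's height over the tangent of half this angle, whatever the lens; pixels are square), "cx", "cy" (the principal point, pixels), "R" (3x3) and "t" (3): a world point X has camera coordinates R X + t. Camera axes: x right, y down, z forward; pixel columns grow to the right and rows downward; lengths in mm; the calibration is good to about 2 mm. A picture is of the moment at which its call begins. There is no depth.
A pose or a line that the arm cannot do raises robot.Unreachable and nothing moves.
- robot.finish_job(): hands the job in, once; it reports no verdict.
Readings, each from a call of its own:
- robot.current_time(): time.
- robot.current_joint_positions(): joint angles.
- robot.current_qvel(): joint speeds.
- robot.current_joint_efforts(): joint torques, N m.
- robot.current_tcp_pos(): TCP position.
- robot.current_tool_rot(): TCP orientation.
- robot.current_wrist_force(): force on the tool from outside, world axes, zero at the start.
- robot.current_moment(): the same for the moment, N m.
- robot.current_grip_width(): finger opening in mm.
Only numpy, scipy, OpenCV 4.12 (cv2) and the standard library are available. Lean on these libraries where they do the work, as an engineer would, in place of code of your own. Each camera call takes 0.05 s, during which the arm holds its last target.

## Working session

There is one attempt and no reset: what is moved stays moved. The work goes in short steps, each a Python script; the robot and the scene stay as the last script left them, time stands still between calls to the robot, and variables do not carry over. Pictures are saved under pics/ and viewed, and the job is handed in when it is done.

```bash
ls; mkdir -p pics; python3 - <<'E'
from rig import robot, snapshot
import cv2,numpy as np
for n in("scene","top"):
    s=snapshot(n); cv2.imwrite(f"pics/{n}0.png",s["color"][:,:,::-1])
    print(n,s["vfov"],s["cx"],s["cy"],np.round(s["R"],4).tolist(),np.round(s["t"],1), np.round(-s["R"].T@s["t"],1))
print(robot.current_time(),robot.current_tcp_pos(),robot.current_tool_rot(),robot.current_grip_width())
E
```

```text
pics
scene 46.35157578863045 320.15420787319067 190.87858638864685 [[-0.6937, 0.7201, -0.0118], [0.6191, 0.5879, -0.5207], [-0.368, -0.3685, -0.8537]] [ 390.8 -367.  1634.3] [1099.7  536.6 1208.7]
top 45.18978765495094 324.7276579753764 201.5459114787709 [[-0.0157, -0.9999, -0.0067], [-0.9948, 0.0162, -0.1009], [0.101, 0.0051, -0.9949]] [  62.5  624.5 1330.4] [ 487.9   45.6 1387. ]
0.1 [ 255.71675938 -569.97266107  230.80484919] [[ 9.12369356e-01  4.09367723e-01 -4.74155262e-04]
 [ 4.09367991e-01 -9.12368940e-01  8.74820341e-04]
 [-7.44813225e-05 -9.92263259e-04 -9.99999505e-01]] 85.07010292551031
```

View pics/scene0.png

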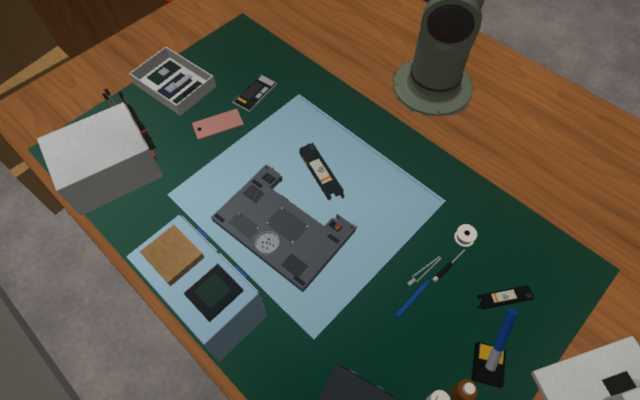

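View pics/top0.png

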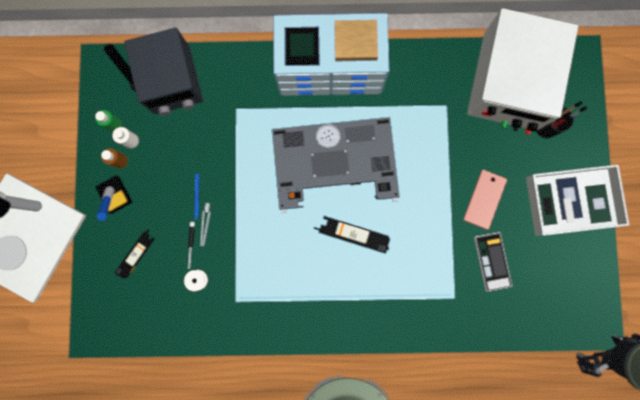

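Two bars could be taken for the pack. One is on the blue mat (scene 322,170; top 353,234). The other is shorter and on the green mat (scene 505,297; top 135,254). The description puts the pack on the light blue mat with the laptop, so I choose the first and check it in a close crop.

```bash
python3 - <<'E'
import cv2,numpy as np
a=cv2.imread("pics/top0.png"); c=a[110:260,260:420]
cv2.imwrite("pics/top0c.png",cv2.resize(c,None,fx=5,fy=5,interpolation=cv2.INTER_CUBIC)[:600*2])
c=cv2.resize(a[110:260,260:410],(600,600),interpolation=cv2.INTER_CUBIC);cv2.imwrite("pics/top0c.png",c)
a=cv2.imread("pics/scene0.png")
c=cv2.resize(a[130:300,200:370],(600,600),interpolation=cv2.INTER_CUBIC);cv2.imwrite("pics/scene0c.png",c)
E
```

```text
(no output)
```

View pics/top0c.png

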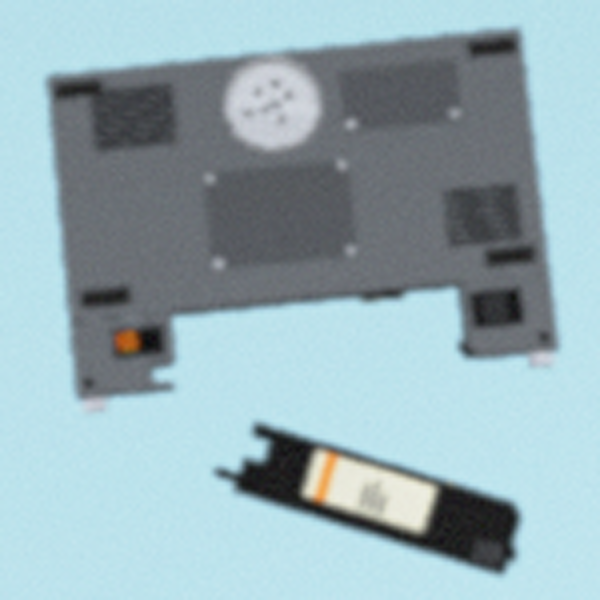

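View pics/scene0c.png

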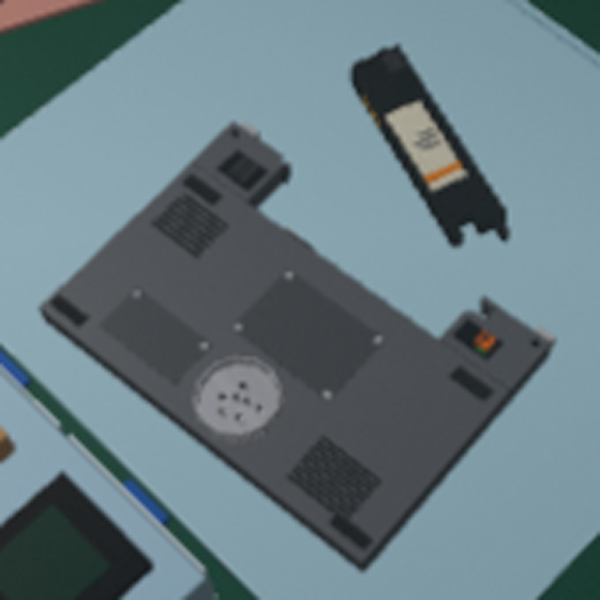

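The mat bar has ribs, a tongue and a long label, so it matches. Its catch end is at top ≈(387,247) and its tongue at ≈(314,228). The laptop's slot is at top ≈(300,203) and the orange thumb-piece at (291,195). Next I fit prism silhouettes to both views.

```bash
cat > h.py <<'E'
import numpy as np,cv2
from scipy.optimize import minimize
def cam(s):
    f=200/np.tan(np.radians(s["vfov"])/2); return f,s["cx"],s["cy"],np.array(s["R"]),np.array(s["t"])
def proj(c,X):
    f,cx,cy,R,t=c; P=np.asarray(X)@R.T+t; return np.c_[cx+f*P[:,0]/P[:,2],cy+f*P[:,1]/P[:,2]]
def ray(c,uv,z):
    f,cx,cy,R,t=c; d=R.T@np.array([(uv[0]-cx)/f,(uv[1]-cy)/f,1]); o=-R.T@t; return o+d*(z-o[2])/d[2]
SS=6
def fill(img,uv,box):
    p=((uv-np.array(box[:2])+.5)*SS-.5)
    cv2.fillPoly(img,[np.round(p*16).astype(np.int32)],1,shift=4)
def prism(c,xy,z0,z1,box):
    w,h=box[2]-box[0],box[3]-box[1]; im=np.zeros((h*SS,w*SS),np.uint8); n=len(xy)
    b=np.c_[xy,np.full(n,z0)];t=np.c_[xy,np.full(n,z1)]
    fill(im,proj(c,b),box);fill(im,proj(c,t),box)
    for i in range(n):
        j=(i+1)%n; fill(im,proj(c,np.array([b[i],b[j],t[j],t[i]])),box)
    return im
def down(im): return cv2.resize(im.astype(np.float32),None,fx=1/SS,fy=1/SS,interpolation=cv2.INTER_AREA)
def tf(P,x,y,a): 
    c,s=np.cos(a),np.sin(a); return np.asarray(P)@np.array([[c,s],[-s,c]])+[x,y]
def lap(off): # off = ymax of case
    y1=off;y0=off-345
    return np.array([[-11,y1],[224,y1],[224,y0],[-11,y0],[-11,-220.5],[42.5,-220.5],[42.5,-12.5],[6,-12.5],[6,5],[-6,5],[-6,-9.5],[-11,-9.5]],float)
# pack about tongue origin (x +16,y -114 to centre)
PB=np.array([[-10,-14],[42,-14],[42,-206],[34,-214],[-10,-214]],float)
PT=np.array([[-3.5,0],[-2.5,2.5],[0,3.5],[2.5,2.5],[3.5,0],[3.5,-14],[-3.5,-14]],float)
PO=np.array([[2,-214],[12,-214],[12,-219],[2,-219]],float)
def alpha(s,lo,hi):
    v=cv2.cvtColor(s["color"],cv2.COLOR_RGB2GRAY).astype(np.float32); return np.clip((hi-v)/(hi-lo),0,1)
def render_lap(c,p,box): # x,y,a,off,zm
    return np.clip(down(prism(c,tf(lap(p[3]),*p[:3]),p[4],p[4]+24,box)),0,1)
def render_pack(c,p,box): # x,y,a,zm (tongue)
    z=p[3]
    im=prism(c,tf(PB,*p[:3]),z,z+20,box)|prism(c,tf(PT,*p[:3]),z+4,z+16,box)|prism(c,tf(PO,*p[:3]),z+4,z+16,box)
    return down(im)
def band(m,r=4):
    b=(m>.5).astype(np.uint8);k=np.ones((2*r+1,)*2,np.uint8)
    return (cv2.dilate(b,k)-cv2.erode(b,k)).astype(np.float32)
def bl(x): return cv2.GaussianBlur(x,(0,0),.6)
def fit(p0,render,views,iters=2,steps=None,wfun=None):
    p=np.array(p0,float)
    for _ in range(iters):
        W=[]
        for c,a,box in views:
            w=band(render(c,p,box))
            if wfun is not None: w=w*wfun(c,p,box)
            W.append(w)
        def cost(q): return sum((w*(bl(render(c,q,box))-a[box[1]:box[3],box[0]:box[2]])**2).sum() for (c,a,box),w in zip(views,W))
        S=np.vstack([p]+[p+np.eye(len(p))[i]*steps[i] for i in range(len(p))])
        r=minimize(cost,p,method="Nelder-Mead",options=dict(initial_simplex=S,maxiter=300,xatol=.02,fatol=1e-3)); p=r.x
    return p,r.fun
E
cat > f0.py <<'E'
from rig import snapshot
from h import *
import pickle
S={n:snapshot(n) for n in("top","scene")}; pickle.dump(S,open("s0.pkl","wb"))
for n in S:
    g=cv2.cvtColor(S[n]["color"],cv2.COLOR_RGB2GRAY); print(n,g[270,330] if n=="top" else g[200,380], g[160,300:303] if n=="top" else g[250,300],"pack",g[238,330])
C={n:cam(S[n]) for n in S}
def pt(x,y,z): return ray(C["top"],((x+.5)/4-.5+260,(y+.5)/4-.5+110),z)
for nm,q in dict(BL=(51,78),BR=(519,31),FL=(80,397),FR=(557,348),b1=(170,313),b2=(462,287)).items(): print(nm,pt(*q,26).round(1))
print("tongue",pt(218,472,12).round(1),"catch",pt(505,572,20).round(1),pt(518,505,20).round(1),"thumb",pt(127,341,34).round(1))
E
python3 f0.py
```

```text
top 217 [110 110 110] pack 214
scene 151 79 pack 45
BL [839.1 200.7  26. ]
BR [ 867.9 -138.5   26. ]
FL [607.2 181.1  26. ]
FR [ 636.7 -158.7   26. ]
b1 [666.3 116.4  26. ]
b2 [681.6 -92.3  26. ]
tongue [553.   84.1  12. ] catch [ 478.8 -118.    20. ] [ 525.8 -128.5   20. ] thumb [645.8 146.7  34. ]
```

```bash
cat > f1.py <<'E'
from h import *
import pickle
S=pickle.load(open("s0.pkl","rb"));C={n:cam(S[n]) for n in S}
bt=(255,100,425,265);bs=(195,125,375,305)
AL={"top":alpha(S["top"],105,212),"scene":alpha(S["scene"],78,145)}
AP={"top":alpha(S["top"],35,212),"scene":alpha(S["scene"],35,145)}
def wl(c,p,box): # drop the light lugs: none
    return 1
def wp(c,p,box):
    w,h=box[2]-box[0],box[3]-box[1]; m=np.zeros((h*SS,w*SS),np.uint8)
    q=tf([[6,-10],[38,-10],[38,-30],[6,-30]],*p[:3]); fill(m,proj(c,np.c_[q,np.full(4,p[3]+18)]),box)
    return (down(m)<.1).astype(np.float32)
L=[622.9,125.2,.085,57,2.];P=[553,84,-.31,2.]
for names in (("top",),("scene",),("top","scene")):
    r=fit(L,render_lap,[(C[n],AL[n],bt if n=="top" else bs) for n in names],steps=[4,4,.02,3,3 if len(names)>1 else .01])
    print("lap",names,np.round(r[0],3),round(r[1],2))
    rp=fit(P,render_pack,[(C[n],AP[n],bt if n=="top" else bs) for n in names],steps=[4,4,.03,3 if len(names)>1 else .01],wfun=wp)
    print("pack",names,np.round(rp[0],3),round(rp[1],2))
out=[]
for n,b in(("top",bt),("scene",bs)):
    im=S[n]["color"][b[1]:b[3],b[0]:b[2],::-1].copy();im=cv2.resize(im,None,fx=3,fy=3,interpolation=cv2.INTER_CUBIC)
    for m,col in((render_lap(C[n],r[0],b),(0,0,255)),(render_pack(C[n],rp[0],b),(0,255,0))):
        M=cv2.resize(m,None,fx=3,fy=3,interpolation=cv2.INTER_LINEAR)>.5
        cs,_=cv2.findContours(M.astype(np.uint8),cv2.RETR_LIST,cv2.CHAIN_APPROX_NONE);cv2.drawContours(im,cs,-1,col,1)
    cv2.imwrite(f"pics/fit_{n}.png",im)
np.save("fit0.npy",np.r_[r[0],rp[0]])
E
python3 f1.py
```

```text
lap ('top',) [6.23159e+02 1.26120e+02 8.40000e-02 5.92940e+01 2.00300e+00] 45.07
pack ('top',) [ 5.52782e+02  8.49510e+01 -3.16000e-01  2.01000e+00] 133.78
lap ('scene',) [6.22415e+02 1.22913e+02 8.60000e-02 6.00150e+01 2.01100e+00] 21.12
pack ('scene',) [ 5.51192e+02  8.02830e+01 -3.22000e-01  2.02600e+00] 96.33
lap ('top', 'scene') [6.22851e+02 1.24576e+02 8.50000e-02 5.97590e+01 3.77600e+00] 87.21
pack ('top', 'scene') [ 5.52583e+02  8.29690e+01 -3.18000e-01  5.74900e+00] 233.73
```

View pics/fit_top.png

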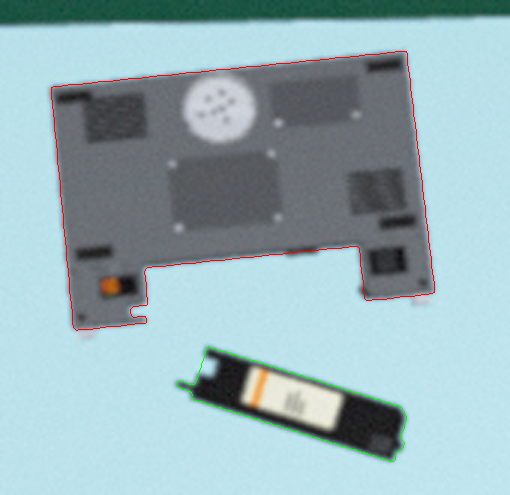

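View pics/fit_scene.png

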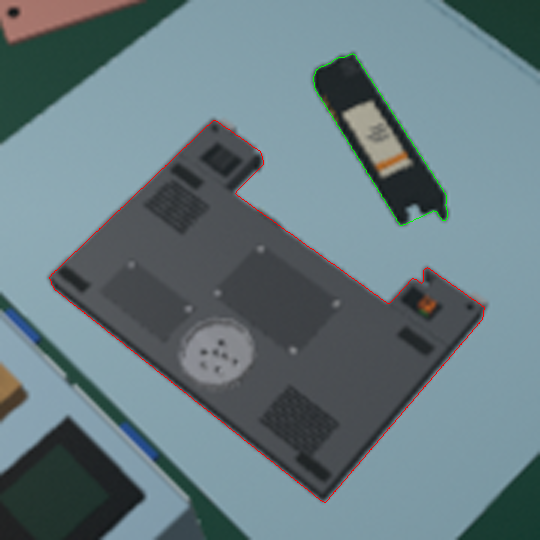

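Overlays fit tightly: in the top crop the pack outline lies on the body edges and the laptop outline on the case and slot. The two views agree on the pack-to-laptop offset to about 1 mm. Now the grasp.

```bash
cat > g.py <<'E'
from rig import robot,snapshot
from h import *
F=np.load("fit0.npy");L=F[:5];P=F[5:]
def ori(a): # tool y along pack x axis at world yaw a, tool z down
    y=np.array([np.cos(a),np.sin(a),0]);z=np.array([0,0,-1.]);return np.c_[np.cross(y,z),y,z]
def lw(x,y): return tf([[x,y]],*L[:3])[0]   # laptop xy->world
def pin(x,y,p): return tf([[x,y]],*p[:3])[0]
E
python3 - <<'E'
from g import *
a=P[2];g=pin(16,-150,P);print(g)
for aa in(a,a+np.pi):
    print(robot.ik([*g,120],ori(aa)),robot.ik([*g,7],ori(aa)))
b=L[2]-.3
gt=tf([[16,-150]],*lw(0,0),b)[0]
for aa in(b,b+np.pi): print(gt,robot.ik([*gt,8],ori(aa)))
E
```

```text
[520.93110684 -64.52393007]
[ 18.44297455  31.31964579 -24.01455954 111.37937993  18.77224823
  41.09981803 -34.9610536 ] [ 14.40751858  42.10096945 -18.82787399 113.83890391  27.13447889
  28.32081657 -42.27245479]
[ -39.61130146   49.59751898   63.68053986  114.2067611   -56.44524657
   54.99065829 -144.30244779] [ -27.508797     51.02277613   41.01489157  115.97872732  -58.83765589
   36.59815288 -144.01546824]
[606.53728545 -25.39012892] [ 11.79789759  47.04336401 -22.12296712 101.09397874  27.11527067
  37.20843301 -38.16993695]
[606.53728545 -25.39012892] [ -34.18651508   60.11773041   50.7741664   103.6129994   -62.13049992
   49.44606374 -144.20916032]
```

```bash
python3 - <<'E'
from g import *
a=P[2];g=pin(16,-150,P);o=ori(a)
robot.move_pose([*g,120],o); print(robot.current_time())
robot.move_linear([*g,40],v=150)
f0=robot.current_wrist_force()
print("guard",robot.move_linear([*g,7],v=60,guard=6),robot.current_tcp_pos(),f0,robot.current_wrist_force())
robot.grasp(); print(robot.current_grip_width(),robot.current_wrist_force(),robot.current_tcp_pos())
for n in("scene","top"):
    s=snapshot(n);cv2.imwrite(f"pics/g_{n}.png",cv2.resize(s["color"][100:300,180:440,::-1],None,fx=3,fy=3,interpolation=cv2.INTER_CUBIC))
print(robot.current_time())
E
```

```text
2.2917
guard False [520.97027709 -64.43333299   6.98065766] [ 0.44785171 -0.72589784  0.6388113 ] [0.41517753 0.68775253 0.01516072]
50.73333564329569 [-1.67385093  0.42378606  7.43405072] [521.22561454 -64.63035842   7.50082735]
4.2167
```

View pics/g_scene.png

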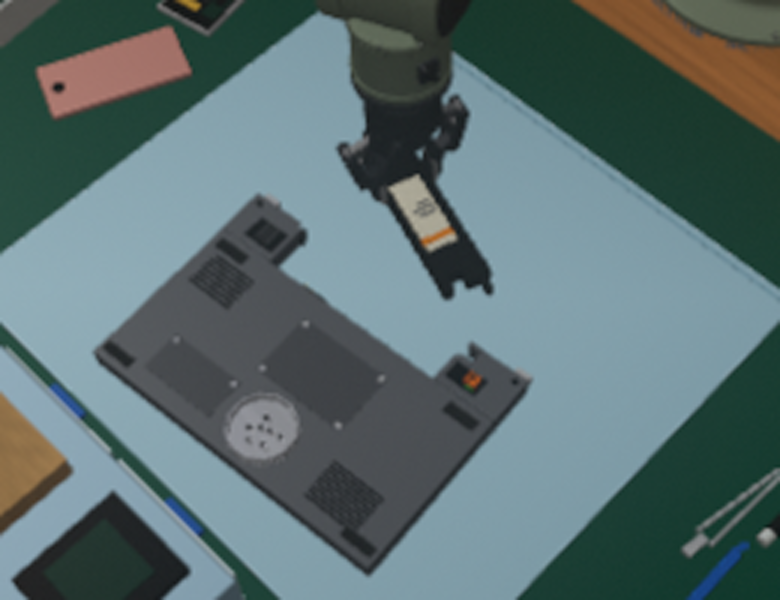

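Grasped at 50.7 mm, and the pack sits square between the pads in the picture. Next I lift it, rotate to 0.3 rad swing, and stop short of the slot to measure.

```bash
cat > st.py <<'E'
from g import *
def tcp_for(tx,ty,rel): # laptop tongue target, swing -> world tcp xy, yaw
    b=L[2]-rel; w=lw(tx,ty); return tf([[16,-150]],*w,b)[0],b
E
python3 - <<'E'
from st import *
import pickle
p=robot.current_tcp_pos()
robot.move_linear([p[0],p[1],32],v=80)
print("f lifted",robot.current_wrist_force())
g,b=tcp_for(1,-30,.3)
robot.move_linear([*g,32],v=100,frame=ori(b))
robot.move_linear([*g,10],v=60,guard=6)
print(robot.current_tcp_pos(),robot.current_wrist_force(),robot.current_time(),robot.current_grip_width())
S={n:snapshot(n) for n in("top","scene")};pickle.dump(S,open("s1.pkl","wb"))
for n,b in(("top",(270,150,400,250)),("scene",(230,140,370,250))):
    cv2.imwrite(f"pics/p_{n}.png",cv2.resize(S[n]["color"][b[1]:b[3],b[0]:b[2],::-1],None,fx=5,fy=5,interpolation=cv2.INTER_CUBIC))
E
```

```text
f lifted [-0.17299073  0.29991259 -3.3598098 ]
[609.9142941  -55.06531876   9.66890395] [-0.34908096 -1.03638315 -2.8807007 ] 6.2417 50.507730677614504
```

View pics/p_top.png

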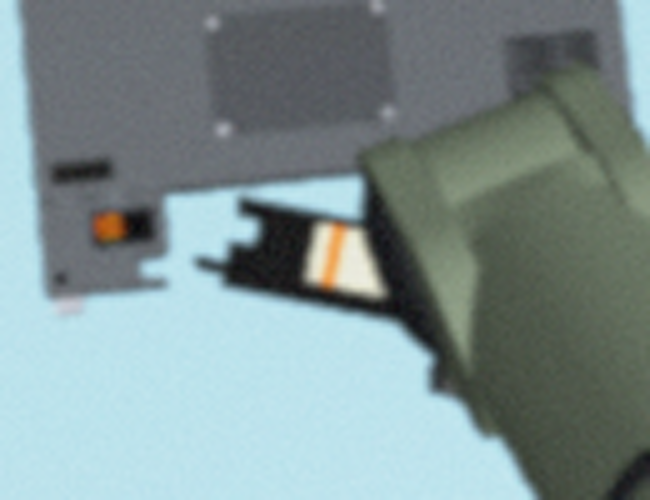

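View pics/p_scene.png

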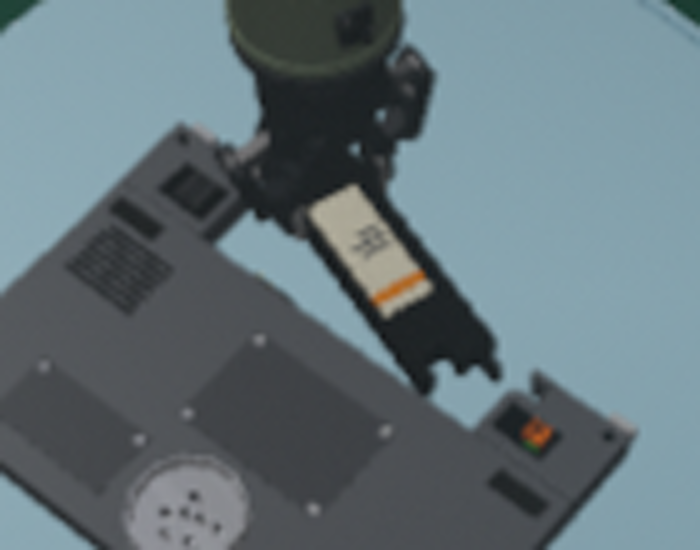

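```bash
cat > f2.py <<'E'
from st import *
import pickle,sys
S=pickle.load(open(sys.argv[1],"rb"));C={n:cam(S[n]) for n in S}
bt=(255,100,425,265);bs=(195,125,375,305)
AP={"top":alpha(S["top"],35,212),"scene":alpha(S["scene"],35,145)}
def mk(ylo,zfix):
    def wp(c,p,box):
        w,h=box[2]-box[0],box[3]-box[1]; m=np.zeros((h*SS,w*SS),np.uint8);k=np.zeros_like(m)
        q=tf([[6,-10],[38,-10],[38,-30],[6,-30]],*p[:3]); fill(m,proj(c,np.c_[q,np.full(4,p[3]+18)]),box)
        q=tf([[-30,12],[50,12],[50,ylo],[-30,ylo]],*p[:3]); fill(k,proj(c,np.c_[q,np.full(4,p[3]+10)]),box)
        return ((down(m)<.1)&(down(k)>.9)).astype(np.float32)
    return wp
tx,ty,rel,z=[float(v) for v in sys.argv[2:6]]
w=lw(tx,ty)
views=lambda ns:[(C[n],AP[n],bt if n=="top" else bs) for n in ns]
for ns in (("top",),("scene",),("top","scene")):
    rr=lambda c,p,box:render_pack(c,[p[0],p[1],p[2],z],box)
    W=mk(-60,z)
    r=fit([w[0],w[1],L[2]-rel],rr,views(ns),steps=[3,3,.03],wfun=lambda c,p,b:W(c,[*p,z],b))
    # each view against its own laptop fit
    loc=tf([r[0][:2]-L[:2]],0,0,-L[2])[0]
    print(ns,"tongue in laptop",loc.round(2),"rel",round(L[2]-r[0][2],3),r[1].round(1))
E
python3 f2.py s1.pkl 1 -30 .3 7
```

```text
('top',) tongue in laptop [ -0.47 -30.32] rel 0.295 5.1
('scene',) tongue in laptop [  0.3  -31.61] rel 0.312 9.6
('top', 'scene') tongue in laptop [ -0.35 -31.89] rel 0.306 14.2
```

Measured tongue ≈ (-0.2, -31.5) against the commanded (1, -30), a bias of about (-1.2, -1.5). I correct for it and insert with a guard.

```bash
python3 - <<'E'
from st import *
import pickle
g,b=tcp_for(2.0,-30,.3); robot.move_linear([*g,8.8],v=40,frame=ori(b))
f0=robot.current_wrist_force()
for y in(-14,-8,-4,-1,1.5):
    g,b=tcp_for(2.0,y,.3)
    st=robot.move_linear([*g,8.8],v=25,frame=ori(b),guard=6)
    f=robot.current_wrist_force(); print(y,st,(robot.current_tcp_pos()-[*g,8.8]).round(2),(tf([f[:2]-f0[:2]],0,0,-L[2])[0]).round(2),(f-f0)[2].round(2))
    if st: break
print(robot.current_time())
S={n:snapshot(n) for n in("top","scene")};pickle.dump(S,open("s2.pkl","wb"))
for n,b in(("top",(270,150,400,250)),("scene",(230,140,370,250))):
    cv2.imwrite(f"pics/q_{n}.png",cv2.resize(S[n]["color"][b[1]:b[3],b[0]:b[2],::-1],None,fx=5,fy=5,interpolation=cv2.INTER_CUBIC))
E
```

```text
-14 False [-0.02 -0.14 -0.02] [-0.13  0.65] -1.34
-8 False [-0.01  0.22  0.  ] [ 0.15 -0.21] 1.06
-4 False [-0.01  0.24  0.01] [-0.19  0.06] 0.04
-1 False [0.02 0.23 0.03] [-0.05 -0.25] 0.0
1.5 False [-0.04 -0.61  0.  ] [ 0.61 -3.77] -0.06
8.6
```

View pics/q_top.png

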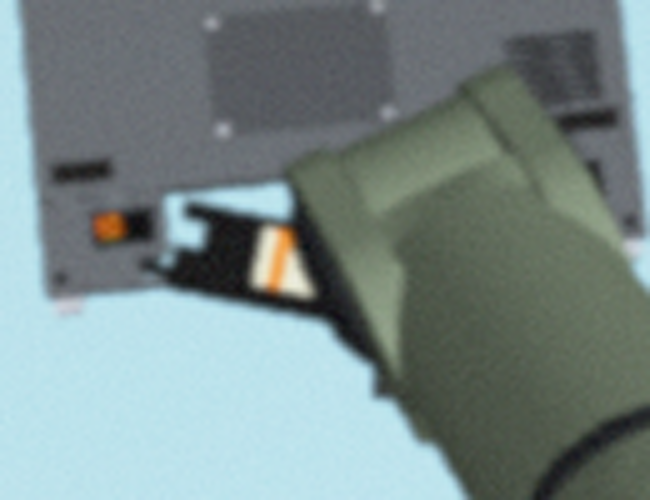

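View pics/q_scene.png

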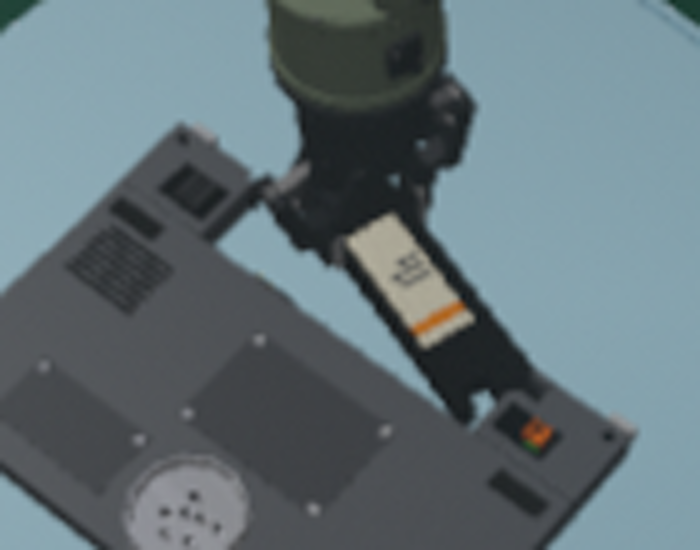

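The tongue is in the slot: it is past the lip in the top crop (≈150,265), with a 3.8 N stop at the slot floor. Next I swing to 0.26 rad, release, and retreat.

```bash
python3 - <<'E'
from st import *
import pickle
f0=robot.current_wrist_force()
for th in(.28,.26):
    g,b=tcp_for(1.5,0.0,th); st=robot.move_linear([*g,8.3],v=20,frame=ori(b),guard=8)
    f=robot.current_wrist_force();print(th,st,tf([f[:2]],0,0,-L[2])[0].round(2),f[2].round(2))
g,b=tcp_for(1.5,0.0,.26)
robot.move_linear([*g,7.3],v=20,guard=5); print(robot.current_tcp_pos(),robot.current_wrist_force())
robot.open_jaws(); print(robot.current_wrist_force(),robot.current_grip_width())
robot.move_linear([*g,70],v=120)
# move outwards/away so that cameras see
w=lw(-110,-200); robot.move_linear([*w,70],v=200)
robot.grasp()
print(robot.current_time(),robot.current_grip_width())
S={n:snapshot(n) for n in("top","scene")};pickle.dump(S,open("s3.pkl","wb"))
for n,b in(("top",(260,120,420,250)),("scene",(210,120,370,250))):
    cv2.imwrite(f"pics/r_{n}.png",cv2.resize(S[n]["color"][b[1]:b[3],b[0]:b[2],::-1],None,fx=4.5,fy=4.5,interpolation=cv2.INTER_CUBIC))
E
python3 f2.py s3.pkl 0 0 .26 4.5
```

```text
0.28 False [ 0.48 -0.76] -3.76
0.26 False [-0.75  0.1 ] -3.62
[614.14866071 -25.72635241   7.57134416] [-2.02646854 -0.0102678   3.99694026]
[0.15526782 1.04013698 0.20007215] 85.3553646351724
12.1 0.1921798894116318
('top',) tongue in laptop [11.2  29.74] rel 0.293 23.0
('scene',) tongue in laptop [14.28 44.45] rel 0.26 34.7
('top', 'scene') tongue in laptop [14.88 43.82] rel 0.28 64.0
```

View pics/r_top.png

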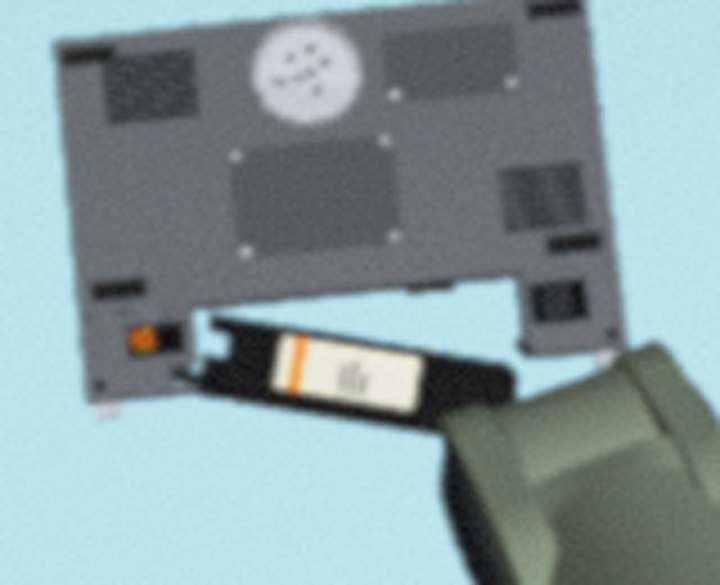

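View pics/r_scene.png

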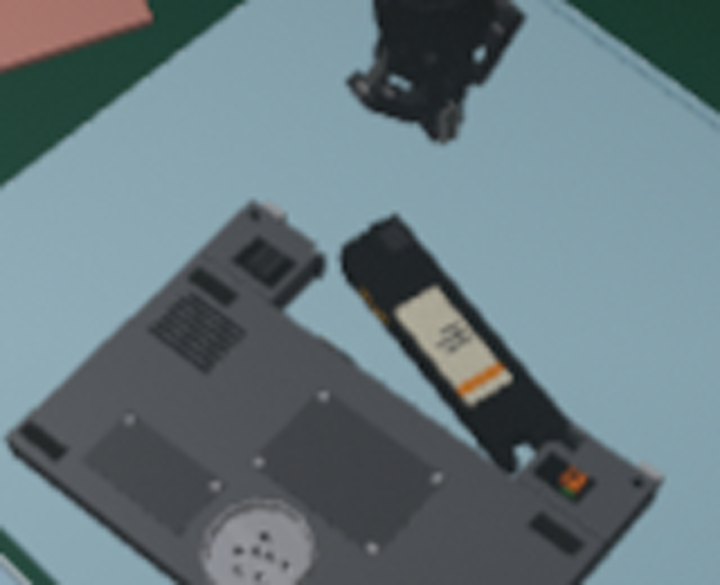

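The pack is hooked (tongue behind the lip, top crop ≈185,375) and lying free at about 0.27 rad. The f2 fit doesn't apply here because the pack and laptop silhouettes merge. Now I push the outer side near the catch end with closed fingers, moving on an arc about the tongue.

```bash
cat > pu.py <<'E'
from st import *
Z=12.
def pose(th,d=0.,yl=-192.): # pack hinge pose at swing th, finger standoff d
    b=L[2]-th; w=lw(0.5,0.5); return np.array([*tf([[-21-d,yl]],*w,b)[0],Z]),ori(b-np.pi/2)
def lf(f): return np.r_[tf([f[:2]],0,0,-L[2])[0],f[2]]
E
python3 - <<'E'
from pu import *
p,o=pose(.27,30);print(robot.ik([p[0],p[1],60],o),robot.ik(p,o)); p,o=pose(0);print(robot.ik(p,o),p)
p,o=pose(.27,30)
robot.move_pose([p[0],p[1],60],o);robot.move_linear(p,v=100,guard=8)
robot.dwell(.2)
f0=np.mean([robot.current_wrist_force() for _ in range(3)],0);np.save("f0.npy",f0)
print(robot.current_tcp_pos(),p,f0,robot.current_time())
p,o=pose(.29,2);print(robot.move_linear(p,v=40,frame=o,guard=5),lf(robot.current_wrist_force()-f0))
for th in np.arange(.28,.099,-.02):
    p,o=pose(th,0,-192+ (0.28-th)*8); st=robot.move_linear(p,v=40,frame=o,guard=7)
    f=lf(robot.current_wrist_force()-f0); print(round(th,3),st,f.round(2),(robot.current_tcp_pos()-p).round(2))
    if st or np.hypot(*f[:2])>9: break
print(robot.current_time())
import pickle
S={n:snapshot(n) for n in("top","scene")};pickle.dump(S,open("s4.pkl","wb"))
for n,b in(("top",(260,120,420,250)),("scene",(210,120,370,250))):
    cv2.imwrite(f"pics/t_{n}.png",cv2.resize(S[n]["color"][b[1]:b[3],b[0]:b[2],::-1],None,fx=4.5,fy=4.5,interpolation=cv2.INTER_CUBIC))
E
```

```text
[  -0.17259729   36.59505066   -0.47907217  111.60331114    0.54192848
   31.80374473 -101.59576311] [  -0.24325583   41.48845033   -0.38357037  112.18697546    0.57297707
   26.32635014 -101.62210313]
[  3.37788538  46.12411466  -3.82091706  99.31001793   4.83727478
  34.72522573 -88.35932011] [618.7558653  -67.97449983  12.        ]
[538.2988715  -54.25452321  12.58721889] [537.92699623 -54.25800729  12.        ] [-1.06077281  0.0752811  -0.4286901 ] 14.2333
False [-0.14256605 -0.28189708  0.84972838]
0.28 False [ 0.77 -0.01  0.24] [ 0.18 -0.06  0.04]
0.26 False [ 1.43 -0.53  0.15] [ 0.21 -0.07  0.  ]
0.24 False [ 1.02 -0.93  1.08] [ 0.21 -0.07 -0.03]
0.22 False [ 0.57 -0.09  0.47] [ 0.26 -0.04  0.  ]
0.2 False [ 1.45 -0.33 -0.23] [ 0.26 -0.04  0.  ]
0.18 False [ 0.93 -0.57  0.09] [ 0.28 -0.06  0.02]
0.16 False [ 1.19 -0.06  0.13] [ 0.28 -0.02  0.02]
0.14 False [0.78 0.56 1.58] [ 0.26  0.   -0.01]
0.12 False [1.79 0.62 0.5 ] [ 0.25 -0.04  0.  ]
0.1 False [0.8  0.14 0.26] [0.27 0.   0.01]
17.4917
```

View pics/t_top.png

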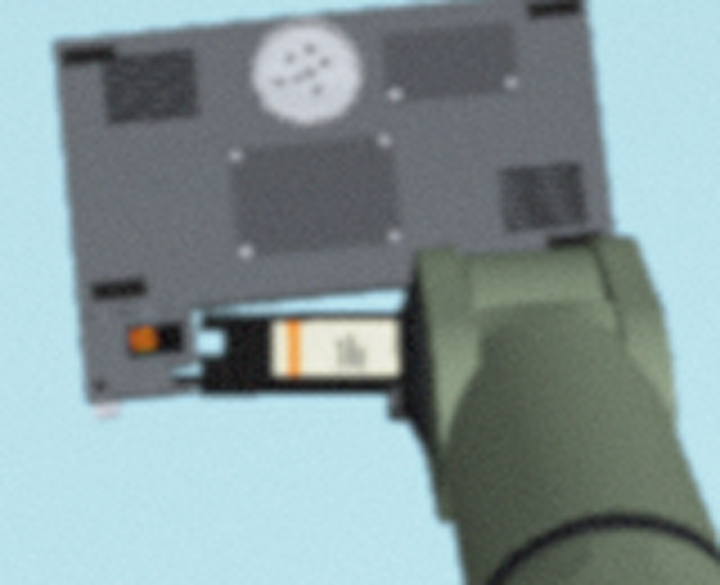

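View pics/t_scene.png

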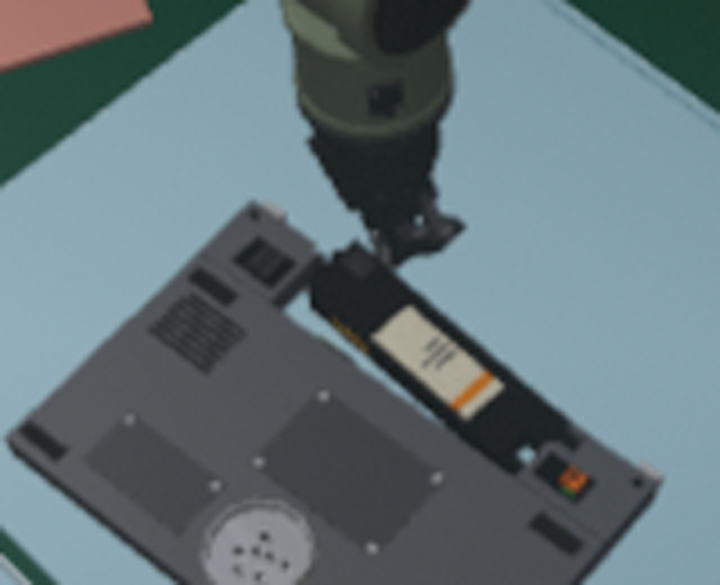

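Forces stay low (1–2 N) and θ≈0.1. The tongue looks possibly 2 mm out towards -y, so I check using the orange label stripe as a marker.

```bash
cat > mk.py <<'E'
from g import *
import pickle
def stripe(S,n,box,zt):
    c=cam(S[n]);im=cv2.cvtColor(S[n]["color"][box[1]:box[3],box[0]:box[2]],cv2.COLOR_RGB2HSV).astype(float)
    rgb=S[n]["color"][box[1]:box[3],box[0]:box[2]].astype(float)
    w=np.clip(rgb[...,0]-rgb[...,2]-60 if n=="top" else rgb[...,0]-rgb[...,2]-45,0,None)
    v,u=np.mgrid[box[1]:box[3],box[0]:box[2]]
    return ray(c,((w*u).sum()/w.sum(),(w*v).sum()/w.sum()),zt)[:2],w
LT={"top":(623.16,126.12,.084),"scene":(622.415,122.91,.086)}
PT0={"top":(552.78,84.95,-.316),"scene":(551.19,80.28,-.322)}
E
python3 - <<'E'
from mk import *
S0=pickle.load(open("s0.pkl","rb"));S4=pickle.load(open("s4.pkl","rb"))
B0={"top":(330,215,350,245),"scene":(312,170,338,192)}
B4={"top":(316,187,332,208),"scene":(306,198,326,214)}
for n in S0:
    q0,w0=stripe(S0,n,B0[n],22);q4,w4=stripe(S4,n,B4[n],22)
    loc=tf([q0-np.array(PT0[n][:2])],0,0,-PT0[n][2])[0]
    l4=tf([q4-np.array(LT[n][:2])],0,0,-LT[n][2])[0]
    for th in(.09,.1,.11):
        print(n,loc.round(2),l4.round(2),"tongue in lap",(l4-tf([loc],0,0,-th)[0]).round(2),(w0>0).sum(),(w4>0).sum())
E
```

```text
top [ 19.03 -75.15] [ 10.91 -75.33] tongue in lap [-1.29  1.23] 45 43
top [ 19.03 -75.15] [ 10.91 -75.33] tongue in lap [-0.52  1.35] 45 43
top [ 19.03 -75.15] [ 10.91 -75.33] tongue in lap [0.25 1.46] 45 43
scene [ 19.16 -73.85] [  8.9  -74.85] tongue in lap [-3.54  0.42] 31 38
scene [ 19.16 -73.85] [  8.9  -74.85] tongue in lap [-2.79  0.54] 31 38
scene [ 19.16 -73.85] [  8.9  -74.85] tongue in lap [-2.03  0.66] 31 38
```

Tongue y ≈ +1, so it is well hooked. I continue in fine steps while watching the force.

```bash
python3 - <<'E'
from pu import *
import pickle
f0=np.load("f0.npy"); yl0=-192+.18*8
ths=list(np.arange(.09,.034,-.01))+list(np.arange(.03,-.03,-.002))
pk=0;pr=[]
for th in ths:
    p,o=pose(th,0,yl0+(.1-th)*4); st=robot.move_linear(p,v=12 if th>.035 else 5,frame=o,guard=5)
    f=lf(np.mean([robot.current_wrist_force() for _ in range(3)],0)-f0); fx=np.hypot(f[0],f[1])
    t=tf([robot.current_tcp_pos()[:2]-L[:2]],0,0,-L[2])[0]
    print(round(th,4),st,f.round(2),"x",t[0].round(2),round(robot.current_time(),2))
    pk=max(pk,fx); pr.append(fx)
    if fx>14.5 or (pk>6 and fx<pk-2.5): break
S={n:snapshot(n) for n in("top","scene")};pickle.dump(S,open("s5.pkl","wb"))
for n,b in(("top",(260,120,420,250)),("scene",(210,120,370,250))):
    cv2.imwrite(f"pics/u_{n}.png",cv2.resize(S[n]["color"][b[1]:b[3],b[0]:b[2],::-1],None,fx=4.5,fy=4.5,interpolation=cv2.INTER_CUBIC))
E
```

```text
0.09 False [ 1.22 -0.2   0.56] x -37.45 17.9
0.08 False [ 1.27 -0.07  0.38] x -35.52 18.21
0.07 False [0.44 0.74 0.67] x -33.61 18.52
0.06 False [ 0.75 -0.26  0.85] x -31.81 18.82
0.05 True [ 1.34 -0.05 -0.11] x -31.18 19.03
0.04 False [-1.09  1.06 -2.47] x -28.46 19.48
0.03 False [0.54 0.31 0.7 ] x -25.72 20.02
0.028 False [0.48 0.36 0.67] x -25.65 20.27
0.026 False [ 0.29 -0.7   1.95] x -25.5 20.52
0.024 False [-1.27  0.83  1.6 ] x -25.15 20.77
0.022 False [-1.13 -0.29  0.54] x -24.66 21.02
0.02 False [-0.99  0.26 -0.12] x -24.24 21.27
0.018 False [-1.28 -0.26 -0.17] x -23.89 21.52
0.016 False [-0.4  -1.79  0.23] x -23.5 21.77
0.014 False [-1.3   0.13  1.76] x -23.27 22.02
0.012 False [-4.2   0.12  1.79] x -22.97 22.27
0.01 False [-4.   -0.66  2.81] x -22.54 22.52
0.008 False [-3.76 -1.27  2.67] x -22.12 22.77
0.006 False [-5.3  -0.39  2.57] x -21.83 23.02
0.004 False [-4.66 -0.56  1.76] x -21.57 23.27
0.002 False [-6.5  -1.04  4.65] x -21.28 23.52
-0.0 False [-7.35 -1.02  5.18] x -20.97 23.77
-0.002 False [-7.37  0.04  6.33] x -20.71 24.02
-0.004 False [-7.93 -0.52  5.94] x -20.46 24.27
-0.006 False [-8.1  -1.62  6.68] x -20.22 24.52
-0.008 False [-7.46 -1.48  4.79] x -19.68 24.77
-0.01 False [-8.05 -1.39  5.57] x -19.46 25.02
-0.012 False [-8.97 -2.35  7.37] x -19.17 25.27
-0.014 False [-9.32 -2.01  6.78] x -18.91 25.52
-0.016 False [-9.67 -2.77  7.8 ] x -18.62 25.77
-0.018 False [-11.4   -2.31   8.59] x -18.41 26.02
-0.02 False [-13.58  -2.87   9.73] x -18.45 26.27
-0.022 False [-15.07  -2.34  10.97] x -18.4 26.52
```

View pics/u_scene.png

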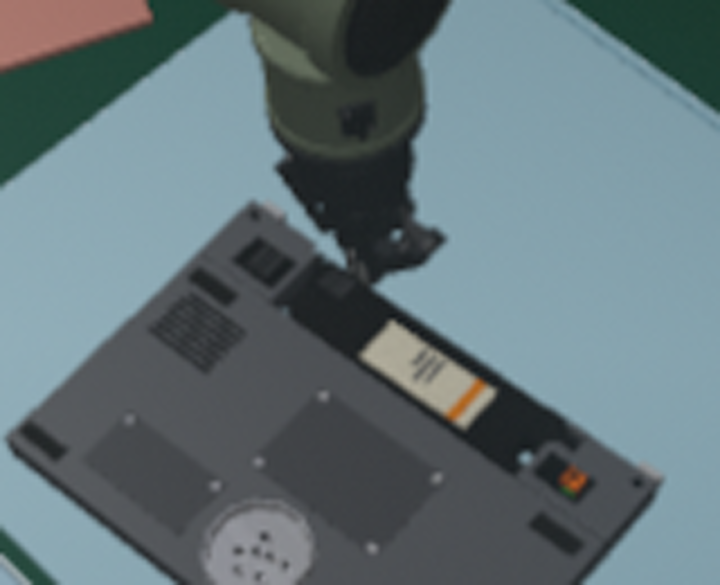

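The position stalls at x≈-18.4 while the force rises, which is the solid stop. The small force drop and jump at x≈-20→-19.7 fits the click 1.5 mm earlier. I back off and check.

```bash
python3 - <<'E'
from pu import *
from mk import stripe,LT,PT0
import pickle
f0=np.load("f0.npy")
for d in(2,6,40):
    p,o=pose(-.005,d); robot.move_linear(p,v=20 if d<10 else 80,frame=o); f=lf(robot.current_wrist_force()-f0);print(d,f.round(2))
p[2]=80;robot.move_linear(p,v=150)
w=lw(-150,-160);robot.move_linear([*w,120],v=250)
S={n:snapshot(n) for n in("top","scene")};pickle.dump(S,open("s6.pkl","wb"))
print(robot.current_time())
for n,b in(("top",(260,140,400,240)),("scene",(230,150,370,250))):
    cv2.imwrite(f"pics/v_{n}.png",cv2.resize(S[n]["color"][b[1]:b[3],b[0]:b[2],::-1],None,fx=5.5,fy=5.5,interpolation=cv2.INTER_CUBIC))
S0=pickle.load(open("s0.pkl","rb"))
B0={"top":(330,215,350,245),"scene":(312,170,338,192)}
B4={"top":(312,182,334,208),"scene":(303,198,326,218)}
for n in S0:
    q0,_=stripe(S0,n,B0[n],22);q4,w4=stripe(S,n,B4[n],22)
    loc=tf([q0-np.array(PT0[n][:2])],0,0,-PT0[n][2])[0]; l4=tf([q4-np.array(LT[n][:2])],0,0,-LT[n][2])[0]
    print(n,l4-loc,(w4>0).sum())
E
```

```text
2 [1.7  0.58 0.57]
6 [ 1.09 -0.6   0.12]
40 [ 0.41 -0.47 -0.3 ]
29.2333
top [-1.86673302  1.00959526] 47
scene [-3.73184777 -0.06844349] 36
```

View pics/v_top.png

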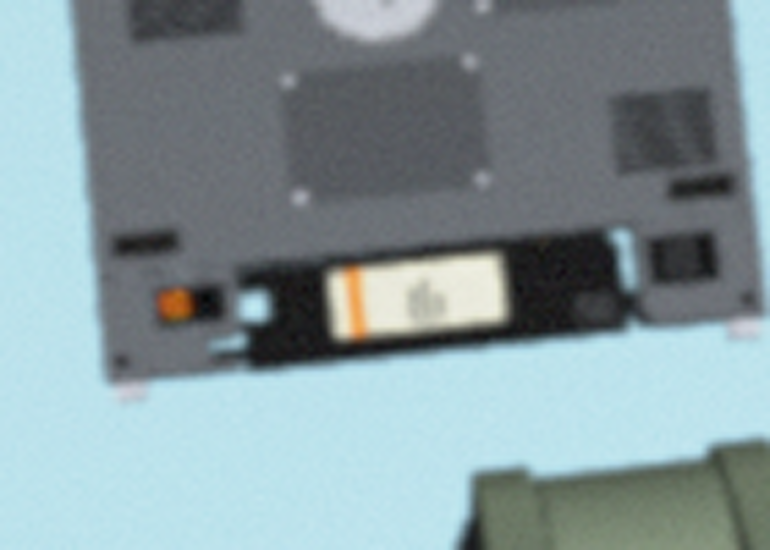

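View pics/v_scene.png

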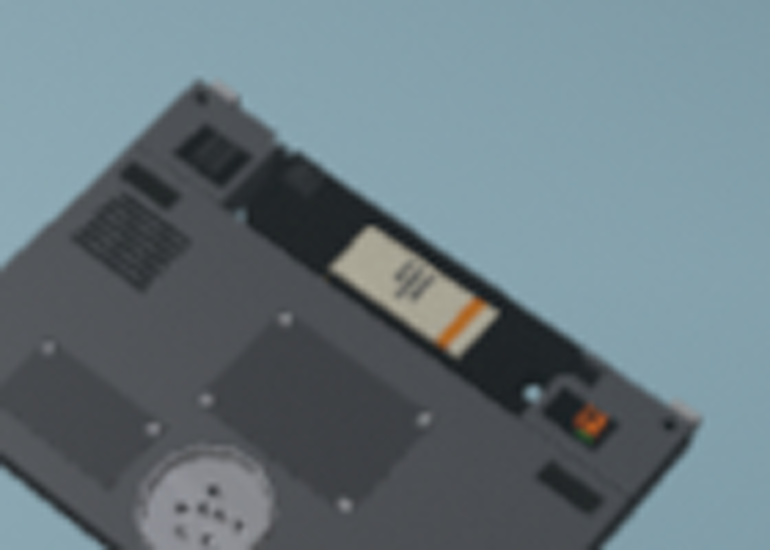

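```bash
python3 - <<'E'
from g import *
import pickle
S=pickle.load(open("s6.pkl","rb"));S0=pickle.load(open("s0.pkl","rb"))
LT={"top":(623.16,126.12,.084),"scene":(622.415,122.91,.086)}
for n in S:
    c=cam(S[n]);g=cv2.GaussianBlur(cv2.cvtColor(S[n]["color"],cv2.COLOR_RGB2GRAY),(0,0),.7).astype(np.float32)
    for name,ys,z in(("case+",np.arange(20,50,4),26),("pack",np.arange(-205,-20,8),22),("case-",np.arange(-270,-230,5),26)):
        r=[]
        for y in ys:
            xs=np.arange(-25,5,.25)
            P=np.c_[tf(np.c_[xs,np.full(len(xs),y)],*LT[n]),np.full(len(xs),z)]
            uv=proj(c,P).astype(np.float32); v=cv2.remap(g,uv[:,0],uv[:,1],cv2.INTER_LINEAR).ravel()
            lo=v[-20:].mean();hi=v[:15].mean(); r.append(xs[np.argmax(v<(lo+hi)/2)])
        print(n,name,np.round(r,1))
E
```

```text
top case+ [-13.2 -13.  -13.  -13.  -13.  -13.  -12.5 -12.2]
top pack [-11.8 -11.8 -12.2 -11.5 -11.2 -11.8 -12.2 -14.5 -16.5 -17.2 -17.2 -16.2
 -16.2 -17.2 -17.2 -17.8 -16.2 -17.  -14.8 -12.8 -12.5 -12.5 -13.  -13. ]
top case- [-11.8 -12.8 -12.8 -12.8 -12.5 -13.  -13.  -12.8]
scene case+ [-10.8 -11.2 -11.  -11.2 -11.5 -11.5 -11.8 -11.8]
scene pack [-11.8 -12.  -11.2 -11.2 -11.  -11.2 -11.8 -14.8 -16.8 -16.8 -16.2 -15.2
 -15.5 -15.2 -16.8 -17.8 -15.8 -16.5 -13.5 -12.  -12.2 -12.2 -12.2 -12.5]
scene case- [-12.  -12.2 -13.8 -12.5 -11.5 -11.8 -11.8 -11.2]
```

The pack's outer edge is about 0–1 mm behind the case front at both ends. It stayed in after release, against the spring block, so it has latched. Now the lock, pushed from its +y side towards -y.

```bash
python3 - <<'E'
from pu import *
import pickle
o=ori(L[2]);Z=33.
w=lw(-60,50);robot.move_pose([*w,110],o)
w=lw(24.5,48);robot.move_linear([*w,70],v=150)
print(robot.move_linear([*w,Z],v=50,guard=4),robot.current_tcp_pos())
robot.dwell(.2);f0=np.mean([robot.current_wrist_force() for _ in range(3)],0)
for y in list(np.arange(42,27,-2.))+list(np.arange(27,20,-.5)):
    w=lw(24.5,y);st=robot.move_linear([*w,Z],v=20 if y>27 else 8,guard=7)
    f=lf(np.mean([robot.current_wrist_force() for _ in range(3)],0)-f0);t=tf([robot.current_tcp_pos()[:2]-L[:2]],0,0,-L[2])[0]
    print(y,st,f.round(2),t.round(2),round(robot.current_time(),2))
    if np.linalg.norm(f)>8: break
E
```

```text
False [643.28255634 174.57705469  33.20188053]
42.0 False [-0.76 -0.68 -0.02] [24.5  41.84] 32.46
40.0 False [-0.72 -0.07 -0.76] [24.5  39.86] 32.71
38.0 False [-0.31 -1.1  -0.28] [24.51 37.84] 32.96
36.0 False [-1.16 -0.89 -1.34] [24.54 35.95] 33.21
34.0 False [-0.86  0.43  0.28] [24.49 33.9 ] 33.46
32.0 False [-0.98 -0.57 -0.35] [24.49 31.77] 33.71
30.0 False [-0.36  0.33 -0.11] [24.51 29.72] 33.96
28.0 False [-0.51 -1.01  0.73] [24.52 27.74] 34.21
27.0 False [0.31 0.3  0.17] [24.5  26.96] 34.48
26.5 False [-0.86  0.91  0.3 ] [24.5  26.52] 34.73
26.0 False [-0.95  1.59 -0.46] [24.51 25.97] 34.98
25.5 False [-0.86  1.76 -0.58] [24.5  25.43] 35.23
25.0 False [-1.16  1.58 -0.24] [24.52 24.91] 35.48
24.5 False [-0.7   1.3  -0.31] [24.51 24.55] 35.73
24.0 False [-0.5   3.8   0.91] [24.53 24.42] 35.98
23.5 False [-0.55  5.72  0.76] [24.56 24.24] 36.23
23.0 False [-0.43  8.55 -0.42] [24.57 24.18] 36.48
```

```bash
python3 - <<'E'
from pu import *
import pickle
w=lw(24.5,32);robot.move_linear([*w,33],v=60);robot.move_linear([*w,90],v=150)
w=lw(-120,10);robot.move_linear([*w,140],v=250)
S={n:snapshot(n) for n in("top","scene")};pickle.dump(S,open("s7.pkl","wb"));print(robot.current_time())
for n,b in(("top",(270,170,320,210)),("scene",(320,205,370,245))):
    cv2.imwrite(f"pics/w_{n}.png",cv2.resize(S[n]["color"][b[1]:b[3],b[0]:b[2],::-1],None,fx=14,fy=14,interpolation=cv2.INTER_CUBIC))
E
```

```text
38.1833
```

View pics/w_top.png

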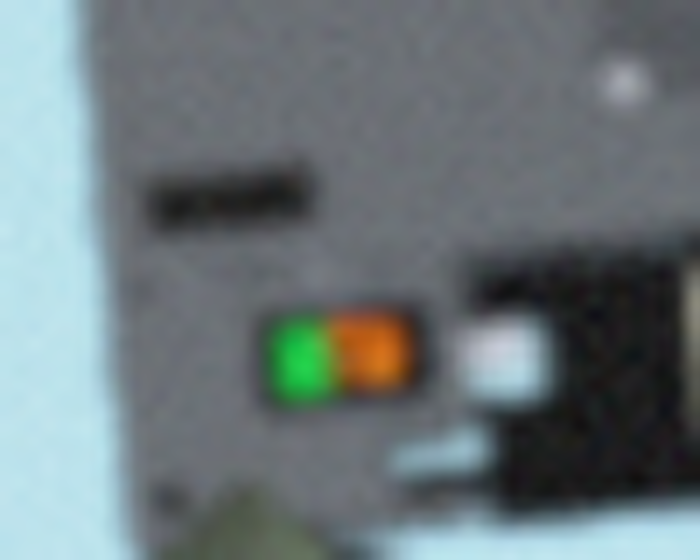

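View pics/w_scene.png

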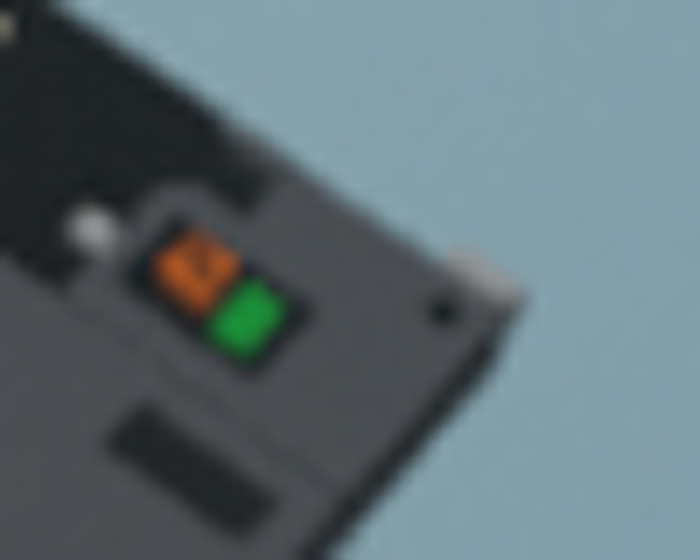

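The green field is uncovered (top crop ≈300,360), orange is at the far end (≈375,350), and the bolt shows in the pack's notch (≈490,350). I measure the travel and compare the other objects before and after.

```bash
python3 - <<'E'
from mk import *
from h import *
S0=pickle.load(open("s0.pkl","rb"));S6=pickle.load(open("s6.pkl","rb"));S7=pickle.load(open("s7.pkl","rb"))
for n,b in(("top",(282,186,304,204)),("scene",(326,215,346,234))):
    A,_=stripe(S6,n,b,36);B,_=stripe(S7,n,b,36); print(n,tf([B-A],0,0,-.085)[0].round(2))
B4={"top":(312,182,334,208),"scene":(303,198,326,218)}
for n in S6: 
    A,_=stripe(S6,n,B4[n],22);B,_=stripe(S7,n,B4[n],22);print("pack shift",n,tf([B-A],0,0,-.085)[0].round(2))
d=np.abs(S7["top"]["color"].astype(int)-S0["top"]["color"]).max(2)
cv2.imwrite("pics/d.png",np.clip(d*2,0,255).astype(np.uint8))
E
```

```text
top [ -0.44 -13.03]
scene [ 1.000e-02 -1.301e+01]
pack shift top [0.04 0.02]
pack shift scene [-0.02 -0.01]
```

View pics/d.png

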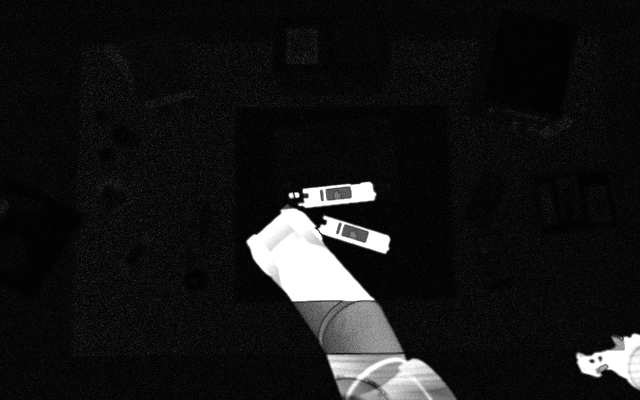

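The lock travelled the full 12 mm (measured about 13), the pack did not shift, and nothing else on the bench moved. The arm is clear, so I hand in.

```bash
python3 -c "
from rig import robot
print(robot.current_tcp_pos(),robot.current_time());robot.finish_job()"
```

```text
[503.20021796 124.59842245 139.31760256] 38.1833
the job is handed in; nothing more can be done
```

The battery pack is in the bay and latched, and the lock is slid fully across. I handed the job in at 38.2 s of the 72 s; no verdict is reported.

**What I did:** I chose the 200 mm pack on the blue mat and gripped it near the catch end. I hooked its tongue into the slot at about 0.3 rad and let it go. Then I pushed the catch end in on an arc to the solid stop, backed off, and slid the orange lock.

**What the last checks showed:**
- **Pack:** after release its outer side sat about 0–1 mm behind the case front. It did not shift while I slid the lock.
- **Lock:** measured travel was about 13 mm against the nominal 12. The green field is uncovered and the bolt shows in the pack's notch.
- **Rest of the bench:** comparing top pictures from start and end, nothing else had visibly moved. The arm was clear of everything.

**Less certain points:**
- **Push force:** at the stop it was about 15 N sideways, but about 19 N counting the vertical part. That is under the 20 N limit, but closer than I intended.
- **Click:** it showed only as a small drop in force and a small jump. I inferred that it latched from the pack staying in and the bolt entering.
- **Tongue position:** the label marker put the tongue's x at -1.9 mm in one camera and -3.7 mm in the other (limit ±4 mm). The edge measurement gave about -1 mm.

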